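# Eject a slide cassette from its dock, pinch its catches and hold it lifted

### The arm

A 7-joint arm with a two-finger parallel gripper is mounted at the origin on a cart in front of the work surface, level with it; the furniture and walls round the work are solid. World frame = base frame: x ahead of the robot, y to its left, z up, the work surface at z = 0. Lengths are in mm, angles in rad, forces in N, time in s.
With the tool pointing down it reaches from about 350 to 900 mm from the base axis. Payload 7.2 kg.
Tool frame: the origin (TCP) lies at the very end of the fingers, on their centre line; the grasp point (between the pads) lies hold_point_z behind it (hold_point_z is the distance from the TCP to the grasp point, in mm); z points along the fingers, y is the line along which they close (so a half turn about z gives the same grasp; the last joint's range is limited). The gripper opens to 88 mm and grips with 3 to 60 N. Pads are 20 mm wide; open, the fingers measure 115 mm over their backs; the gripper's body (75 mm by 178 mm) begins 61 mm behind the grasp point.
Start: joints at [-1.279, 0.411, -0.013, 1.596, 0.006, 1.134, -0.082], TCP at [220.064, 584.979, 222.653] pointing down, gripper open.
Joint ranges: [-2.95, 2.95], [-0.29, 1.99], [-1.47, 1.44], [0.14, 2.54], [-1.03, 4.17], [0.13, 1.85], [-2.86, 2.86]. Speed limits (rad/s): [2.39, 2.39, 3.01, 3.01, 3.14, 3.14, 3.14].

### API

Orientations are given as [roll, pitch, yaw] about the fixed x, y, z axes, in that order (R = Rz(yaw) Ry(pitch) Rx(roll)).
In Python, from station import * gives the robot as it stands.
- The arm moves only by the tool play_rows, never from a script. Its argument "increments" is a list that holds one entry, the list of rows, each a list of 6 numbers: the shift along the tool's x, y, z in cm, then the turn, a rotation vector about the tool's x, y, z in rad. In form: [[[dx, dy, dz, rx, ry, rz], ...]]. A call has 1 to 10 rows; each row is the pose to reach, as a shift and turn from the pose commanded when the call began, along the tool's axes at that moment; what a row does not reach only later rows make up. A row lasts 1/12 s, in which the tool goes at most 41.7 mm and 7.16 degrees, less where a joint would pass 70% of its speed; a pose out of reach is approached as far as the arm can. A call with a gripper value outside its range is refused whole. "hand" is the gripper command: -1 is shut, 1 is fully open, values between are in proportion, set as the call begins (left out, the last holds). The fingers move at their own pace and stop on an object; "squeeze" is the grip in N (left out, the last holds). Time passes only in rows, so rows that repeat a pose let the fingers close. It gives the time, the measured TCP pose, the force, the opening and the grip force at its end, in the units of the state.
- get_obs(): the state, without advancing time (a new reading comes with each control period).
- snapshot(name): name is "side" or "top"; returns a dict with "img" (480x640x3 uint8, red, green, blue), "fx", "fy", "cx", "cy" (pixels), "world_to_cam" (4x4, takes a point from world to camera coordinates). Camera axes: x right, y down, z forward; pixel columns grow to the right and rows downward; lengths in mm; the calibration is good to about 2 mm. A picture is of the moment at which its call begins. There is no depth.
- sign_off(): hands the job in; it is judged then, once.
The state is a dict: "time_s": time; "q": joint angles; "qd": joint speeds; "tau": joint torques, N m; "tcp_pos": TCP position; "tool_rot": TCP orientation; "wrist_force": force on the tool from outside, world axes, zero at the start; "ft_torque": the same for the moment, N m; "grip_width": finger opening in mm; "finger_force": force on a finger pad.
Only numpy, scipy, OpenCV 4.12 (cv2) and the standard library are available. Lean on these libraries where they do the work, as an engineer would, in place of code of your own. Each camera call takes 0.05 s, during which the arm holds its last target. There are 200 camera calls.

### The job

Push the dock's sprung plunger all the way in so that the slide cassette slides out from under its housing to the end stop, and let the plunger spring back out. Then pinch the two ribbed catches on the cassette's sides fully together, lift the cassette straight up, upright, until it hangs about 10 cm above where it sat, and finish while still holding it still there over the dock. Leave everything else on the desk where it is.

Things in the scene. Friction and masses are not known exactly. Their poses are not given: they have to be found in the camera images.
- dock: fixed grey dock, base 156 x 84 x 10 mm. Origin on the desk, on its centre line; x along the channel from the plunger end (-x) to the end stop (+x), z up. Side rails (y to +-38 mm, 30 mm high) have ledges inward to y = +-24 mm. The plunger housing (x -84 to -52 mm, 76 mm wide, 41 mm high) covers the cassette's tongue when the cassette is home, so it cannot be lifted straight up there.
- plunger (a joint): travel in m of the sprung plunger along the dock's +x: 0 out, 0.024 at its hard stop, fully in. Spring 2 N at rest, 7 N at the stop, plus about 2 N of cassette friction. It pushes the cassette by contact to the end stop, and springs back out by itself when let go; the cassette stays.
- push_face (a point): middle of the outer face of the plunger's black push plate at the dock's -x end, at rest 118 mm from the dock's origin, 36 mm above the desk; moves with the plunger. The plate stands across the dock's x axis: 40 mm wide, 8 mm thick, from 10 to 58 mm above the desk. Push it along the dock's +x.
- cassette: loose grey slide cassette, 84 x 44 mm at the foot, 30 mm wide above, 62 mm high, about 0.25 kg, with a 16 mm tongue at -x. Origin in the middle of its underside (10 mm above the desk in the dock), axes along the dock's. Its x in the dock frame is about -7 mm when home and 15 to 18 mm when pushed out to the end stop, where it can be lifted.
- pinch (a point): point midway between the ribbed black thumb pads of the two catches, 52 mm above the cassette's underside (62 mm above the desk in the dock). The pads face outward along the cassette's +y and -y, are 28 mm long (along x) and reach from 34 to 66 mm above the underside; 60 mm over both at rest, 44 mm pinched fully in.
- catch_a (a joint): inward travel in m of the catch on the cassette's +y side: 0 at rest, 0.008 fully in. Spring 2 N at rest to 4 N fully in. Its hook at the foot sits under the dock's ledge (5 mm overlap, 3 mm play in height) and clears the ledge beyond about 0.006.
- catch_b (a joint): the same for the catch on the cassette's -y side
- paste_jar: loose white jar with a red lid, 58 x 63 mm, bystander; origin at the centre of its underside
- dropper_bottle: loose brown dropper bottle, 32 x 105 mm, bystander; origin at the centre of its underside
- tissue_tape: loose roll of cream tape, 62 x 18 mm, bystander; origin at the centre of its underside
- objective_case: loose round blue and white screw case, 48 x 58 mm, bystander; origin at the centre of its underside
- usb_stick: loose red USB stick, 51 x 18 x 8 mm, bystander; origin at the centre of its underside
- eraser: loose eraser in a blue sleeve, 42 x 19 x 12 mm, bystander; origin at the centre of its underside
- petri_dish: loose petri dish, 60 x 14 mm, bystander; origin at the centre of its underside
Mind the look-alikes: they are no part of the job. Of the things that look like the cassette, the smaller one is meant.

How it is judged:
By the outcome, as a careful person would: the job done as asked, in the order asked, and still so for the second after the job is handed in, while the arm keeps its last pose, push and grip.
It also fails if it takes over 42 s, if anything falls off the work surface, if the arm or the gripper's body presses on something with over 40 N, if the wrist force passes 120 N, or if a joint passes its speed limit or range.

## Working session

There is one attempt and no reset: what is moved stays moved. The work goes in short steps, Python scripts to look and compute and a tool call to move; the robot and the scene stay as the last step left them, time stands still between calls to the robot, and variables do not carry over. Pictures are saved under pics/ and viewed, at most 10 in all, crops included, and the job is handed in when it is done.

Besides the shell and the picture viewer there is one more tool, called after "Emit:" as name(argument=value, ...), one argument or row to a line, values as JSON. play_rows: Moves the arm, as the interface text tells. Its arguments: {"type":"object","properties":{"increments":{"type":"array"},"hand":{"type":"number"},"squeeze":{"type":"number"}},"required":["increments"]}

```bash
mkdir -p pics; cat > h.py <<'E'
from station import *
import numpy as np, cv2
from scipy.spatial.transform import Rotation as R
def snap(n,f=None):
    s=snapshot(n)
    if f: cv2.imwrite('pics/'+f,cv2.cvtColor(s['img'],cv2.COLOR_RGB2BGR))
    return s
def ray(s,u,v):
    T=np.array(s['world_to_cam']);d=np.array([(u-s['cx'])/s['fx'],(v-s['cy'])/s['fy'],1.])
    return -T[:3,:3].T@T[:3,3], T[:3,:3].T@d
def onz(s,u,v,z):
    o,d=ray(s,u,v);return o+d*(z-o[2])/d[2]
def proj(s,p):
    T=np.array(s['world_to_cam']);c=T[:3,:3]@np.array(p)+T[:3,3]
    return c[0]/c[2]*s['fx']+s['cx'],c[1]/c[2]*s['fy']+s['cy']
E
python3 - <<'E'
from h import *
a=snap('top','t0.png');b=snap('side','s0.png')
o=get_obs();print(o)
for s in(a,b):print(ray(s,320,240),s['fx'])
E
```

```text
{'time_s': 0.1, 'q': array([-1.27920659,  0.41182122, -0.01270382,  1.59693842,  0.00554641,
        1.13429271, -0.08222386]), 'qd': array([-0.00059931, -0.00216477, -0.00104112, -0.00209213, -0.00054658,
       -0.00046328,  0.001013  ]), 'tau': array([ 3.01829583e-03, -5.89100254e+01,  6.43700548e-01, -2.91708809e+01,
       -5.38638316e-02,  1.45294896e-02,  5.39095561e-05]), 'tcp_pos': array([219.91512632, 584.55580112, 221.90135703]), 'tool_rot': array([-3.14016833e+00,  5.52109997e-05,  2.78177298e+00]), 'wrist_force': array([-0.3723748 , -0.08384349,  1.35692566]), 'ft_torque': array([-0.01338631,  0.07118845,  0.04312682]), 'finger_force': 0.0, 'grip_width': 87.96363917279781}
(array([ 334.62597159,  -67.94392307, 1130.3224996 ]), array([ 0.19184389, -0.03465343, -0.98118627])) 472.6680228603272
(array([  191.55618144, -1235.37469352,   672.7225333 ]), array([ 0.29005412,  0.85258528, -0.43547339])) 581.7168238204348
```

View pics/t0.png

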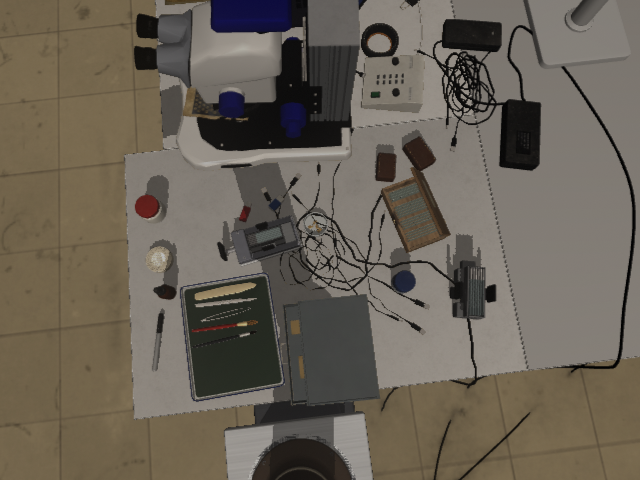

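View pics/s0.png

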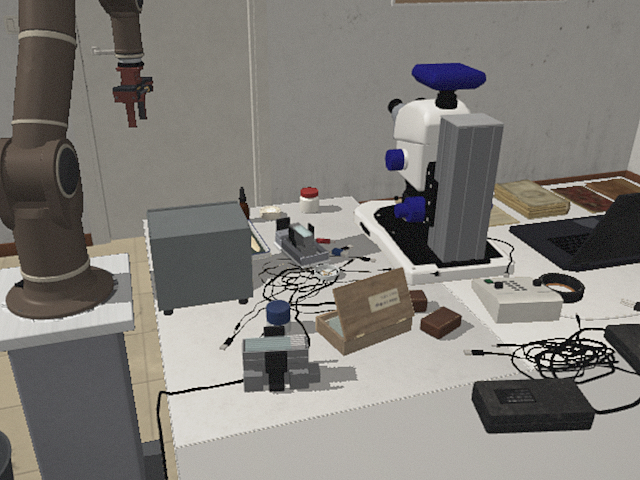

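Two objects could be the cassette and dock: A at top px (265,240), with a black plate at (222,250), and B at top px (470,290), with black parts at (455,290) and (491,293). I'll crop both to check.

```bash
python3 - <<'E'
from h import *
t=cv2.imread('pics/t0.png');s=cv2.imread('pics/s0.png')
f=lambda i,x,y,w,h,k:cv2.resize(i[y:y+h,x:x+w],None,fx=k,fy=k,interpolation=cv2.INTER_CUBIC)
c=np.vstack([np.hstack([f(t,205,195,100,75,4),f(t,430,250,100,75,4)]),np.hstack([f(s,260,200,100,75,4),f(s,225,315,100,75,4)])])
cv2.imwrite('pics/c1.png',c)
a=snap('top');b=snap('side')
print(proj(a,[220,585,222]),proj(b,[220,585,222]),proj(a,[0,0,0]))
for p in [(222,250),(300,245),(491,293),(455,290)]:print(p,onz(a,*p,30))
E
```

```text
(np.float64(-38.46552780752597), np.float64(441.9847706700731)) (np.float64(137.54708739690813), np.float64(123.11220032436233)) (np.float64(301.4507133903596), np.float64(493.75313550507076))
(222, 250) [552.99783119 126.21357255  30.        ]
(300, 245) [543.33443116 -58.33510849  30.        ]
(491, 293) [ 379.52547684 -484.19840996   30.        ]
(455, 290) [ 396.00943909 -402.98478616   30.        ]
```

View pics/c1.png

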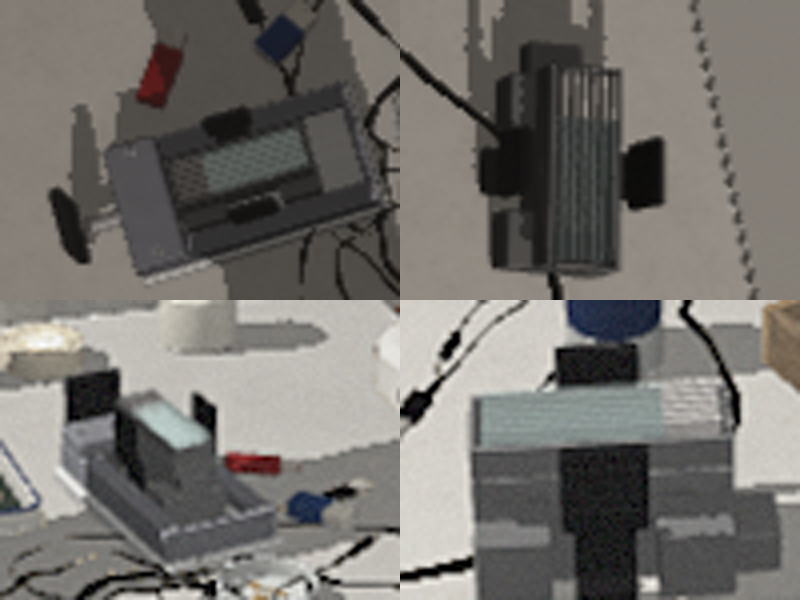

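Crop left column shows A: housing, rails, two ribbed pads and a push plate on a rod (top px 222,250), which is the dock with the smaller cassette. B (top px 470,290) is the bigger look-alike standing loose, with no dock. Next I'll fit the dock pose from corner pixels.

```bash
python3 - <<'E'
from h import *
from scipy.optimize import least_squares
a=snap('top');b=snap('side')
T=lambda x,y:(205+x/4,195+y/4)
S=lambda x,y:(260+x/4,200+(y-300)/4)
obs=[(a,T(105,147),(-84,38,41)),(a,T(158,137),(-52,38,41)),(a,T(187,263),(-52,-38,41)),(a,T(137,277),(-84,-38,41)),
(a,T(347,82),(78,38,30)),(a,T(380,200),(78,-38,30)),
(a,T(52,190),(-118,20,58)),(a,T(74,262),(-118,-20,58)),
(b,S(66,377),(-110,-20,58)),(b,S(119,369),(-110,20,58)),(b,S(165,560),(78,-42,0)),(b,S(275,520),(78,42,10))]
def w(p,q):
    c,s=np.cos(p[2]),np.sin(p[2]);return [p[0]+c*q[0]-s*q[1],p[1]+s*q[0]+c*q[1],q[2]]
f=lambda p:np.ravel([np.array(proj(s,w(p,q)))-u for s,u,q in obs])
r=least_squares(f,[545,20,-1.5],loss='soft_l1');p=r.x
print(p,np.round(f(p).reshape(-1,2),1).tolist())
for n,q in dict(face=(-118,0,36),pinchhome=(-7,0,62),pinchout=(16,0,62)).items():print(n,np.round(w(p,q),1))
# pads, z=76
print([onz(a,*T(*c),76) for c in((228,122),(255,207))])
for n,q in dict(face=(-118,0,36),pinch=(-7,0,76)).items():print(n,proj(a,w(p,q)),proj(b,w(p,q)))
E
```

```text
[566.04478217  11.71324735  -1.39723225] [[-0.6, 1.3], [-0.8, -0.0], [0.3, -1.0], [-0.5, -0.6], [4.9, -0.5], [5.7, -0.1], [-0.9, 0.4], [-2.2, -1.2], [-1.3, 0.7], [-0.7, -0.1], [-1.2, 7.4], [2.2, 6.2]]
face [545.7 127.9  36. ]
pinchhome [564.8  18.6  62. ]
pinchout [568.8  -4.   62. ]
[array([589.94928053,  22.68045031,  76.        ]), array([538.90243566,  12.10601502,  76.        ])]
face (np.float64(221.01585941999318), np.float64(252.6954636719322)) (np.float64(281.0472934249691), np.float64(225.07338091743438))
pinch (np.float64(264.8107780057512), np.float64(235.95854487491496)) (np.float64(299.7297553276189), np.float64(226.819157123733))
```

```bash
python3 - <<'E'
from h import *
from scipy.optimize import least_squares
a=snap('top');b=snap('side')
T=lambda x,y:(205+x/4,195+y/4)
S=lambda x,y:(260+x/4,200+(y-300)/4)
obs=[(a,T(105,147),(-84,38,41)),(a,T(158,137),(-52,38,41)),(a,T(187,263),(-52,-38,41)),(a,T(137,277),(-84,-38,41)),
(a,T(347,82),(72,38,30)),(a,T(380,200),(72,-38,30)),
(a,T(52,190),(-118,20,58)),(a,T(74,262),(-118,-20,58)),
(b,S(66,377),(-110,-20,58)),(b,S(119,369),(-110,20,58)),(b,S(165,560),(72,-42,0)),(b,S(275,520),(72,42,10))]
def w(p,q):
    c,s=np.cos(p[2]),np.sin(p[2]);return [p[0]+c*q[0]-s*q[1],p[1]+s*q[0]+c*q[1],q[2]]
f=lambda p:np.ravel([np.array(proj(s,w(p,q)))-u for s,u,q in obs])
r=least_squares(f,[545,20,-1.5],loss='soft_l1');p=r.x
print(p,np.round(f(p).reshape(-1,2),1).tolist())
for n,q in dict(face=(-118,0,36),pinchhome=(-7,0,62),pinchout=(16,0,62)).items():print(n,np.round(w(p,q),1))
o=get_obs();M=R.from_euler('xyz',o['tool_rot']).as_matrix();print(np.round(M,3),o['tcp_pos'],hasattr(__import__('station'),'hold_point_z'))
import station;print([x for x in dir(station) if x[0]!='_'])
E
```

```text
[567.01891952  11.78265864  -1.38753001] [[-0.8, 1.3], [-1.0, -0.2], [0.5, -1.3], [-0.3, -0.7], [2.2, -0.4], [3.2, -0.1], [-1.0, 0.5], [-2.0, -1.1], [-1.2, 0.8], [-0.7, -0.1], [-1.6, 6.2], [1.5, 4.9]]
face [545.5 127.8  36. ]
pinchhome [565.7  18.7  62. ]
pinchout [569.9  -3.9  62. ]
[[-0.936  0.352 -0.   ]
 [ 0.352  0.936 -0.   ]
 [ 0.    -0.    -1.   ]] [220.02588152 584.90581315 222.52221806] True
['IKError', 'get_obs', 'hold_point_z', 'sign_off', 'snapshot']
```

Emit:
play_rows(
  increments=[
    [[-33.5, -21.3, 1.5, 0, 0, 1.019], [-33.5, -21.3, 1.5, 0, 0, 1.019], [-33.5, -21.3, 1.5, 0, 0, 1.019], [-33.5, -21.3, 1.5, 0, 0, 1.019], [-33.5, -21.3, 1.5, 0, 0, 1.019], [-33.5, -21.3, 1.5, 0, 0, 1.019], [-33.5, -21.3, 1.5, 0, 0, 1.019], [-33.5, -21.3, 1.5, 0, 0, 1.019], [-33.5, -21.3, 1.5, 0, 0, 1.019], [-33.5, -21.3, 1.5, 0, 0, 1.019]],
  ],
  hand=-1,
  squeeze=10,
)

```text
time_s: 1.23
tcp_pos: [461.3, 262.9, 208.0]
tool_rot: [3.14, 0.001, 1.756]
wrist_force: [-0.3, 0.2, 0.5]
grip_width: 24.2
finger_force: 0.0
```

Emit:
play_rows(
  increments=[
    [[-11.4, 5.6, 0, 0, 0, 0], [-11.4, 5.6, 0, 0, 0, 0], [-11.4, 5.6, 0, 0, 0, 0], [-11.4, 5.6, 3, 0, 0, 0], [-11.4, 5.6, 7, 0, 0, 0], [-11.4, 5.6, 11, 0, 0, 0], [-11.4, 5.6, 15, 0, 0, 0], [-11.4, 5.6, 17.8, 0, 0, 0], [-11.4, 5.6, 17.8, 0, 0, 0]],
  ],
)

```text
time_s: 1.98
tcp_pos: [531.6, 165.3, 24.4]
tool_rot: [-3.133, 0.002, 1.763]
wrist_force: [-1.6, -0.6, -0.1]
grip_width: 0.4
finger_force: 0.0
```

```bash
python3 - <<'E'
from h import *
t=snap('top')['img'];s=snap('side')['img']
f=lambda i,x,y,w,h,k:cv2.resize(i[y:y+h,x:x+w],None,fx=k,fy=k,interpolation=cv2.INTER_CUBIC)
c=np.hstack([f(t,180,180,130,120,3),f(s,230,170,130,120,3)])
cv2.imwrite('pics/c2.png',c[:,:,::-1]);o=get_obs();print(o['time_s'],o['tcp_pos'],o['tool_rot'],o['grip_width'],hold_point_z)
E
```

```text
2.0833 [535.16400287 166.1436804   29.58076482] [-3.13999713e+00  6.09825622e-04  1.76257415e+00] 0.4117263526980486 18.700000000000003
```

View pics/c2.png

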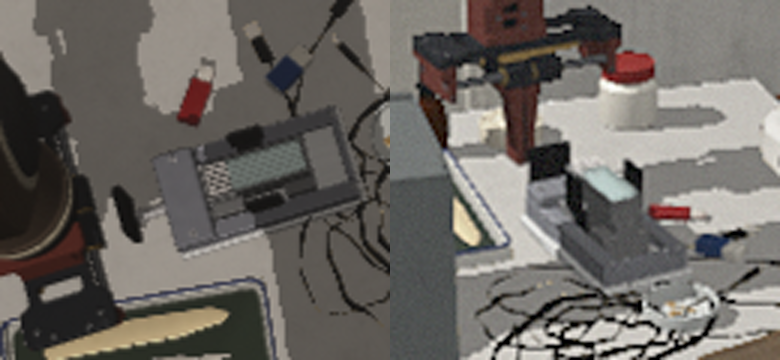

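The fingers stand shut behind the plate (side crop ~(517,150) against plate (548,170)) and are lined up. I'll push.

Emit:
play_rows(
  increments=[
    [[-1.5, 0.2, 0, 0, 0, 0], [-2.3, 0.2, 0, 0, 0, 0], [-2.8, 0.2, 0, 0, 0, 0], [-3.2, 0.2, 0, 0, 0, 0], [-3.6, 0.2, 0, 0, 0, 0], [-4.0, 0.2, 0, 0, 0, 0], [-4.3, 0.2, 0, 0, 0, 0], [-4.5, 0.2, 0, 0, 0, 0], [-4.5, 0.2, 0, 0, 0, 0]],
  ],
)

```text
time_s: 2.83
tcp_pos: [546.7, 125.1, 31.3]
tool_rot: [3.139, -0.003, 1.764]
wrist_force: [-1.2, 4.9, 4.2]
grip_width: 1.1
finger_force: 2.6
```

Emit:
play_rows(
  increments=[
    [[-0.3, 0, 0, 0, 0, 0], [-0.6, 0, 0, 0, 0, 0], [-0.8, 0, 0, 0, 0, 0], [-1.0, 0, 0, 0, 0, 0], [-1.0, 0, 0, 0, 0, 0], [-1.0, 0, 0, 0, 0, 0]],
  ],
)

```text
time_s: 3.33
tcp_pos: [548.4, 115.9, 31.2]
tool_rot: [3.139, -0.003, 1.765]
wrist_force: [-1.7, 6.9, 5.1]
grip_width: 0.4
finger_force: 3.6
```

Emit:
play_rows(
  increments=[
    [[-0.3, 0, 0, 0, 0, 0], [-0.5, 0, 0, 0, 0, 0], [-0.7, 0, 0, 0, 0, 0], [-0.7, 0, 0, 0, 0, 0], [-0.7, 0, 0, 0, 0, 0]],
  ],
)

```text
time_s: 3.75
tcp_pos: [548.5, 115.2, 31.3]
tool_rot: [3.14, -0.009, 1.769]
wrist_force: [-5.9, 22.3, 8.0]
grip_width: 0.6
finger_force: 11.4
```

Emit:
play_rows(
  increments=[
    [[1, 0, 0, 0, 0, 0], [2, 0, 0, 0, 0, 0], [3.5, 0, 0, 0, 0, 0], [4.5, 0, 0, 0, 0, 0], [4.5, 0, -3, 0, 0, 0], [4.5, 0, -6, 0, 0, 0], [4.5, 0, -10, 0, 0, 0], [4.5, 0, -12, 0, 0, 0], [4.5, 0, -12, 0, 0, 0]],
  ],
)

```text
time_s: 4.5
tcp_pos: [543.2, 150.5, 154.7]
tool_rot: [3.134, -0.001, 1.762]
wrist_force: [0.8, 0.0, -0.9]
grip_width: 0.3
finger_force: 0.0
```

```bash
python3 - <<'E'
from h import *
a=snap('top');b=snap('side');t=a['img'];s=b['img']
f=lambda i,x,y,w,h,k:cv2.resize(i[y:y+h,x:x+w],None,fx=k,fy=k,interpolation=cv2.INTER_CUBIC)
c=np.hstack([f(t,205,195,100,75,4),f(s,260,200,100,75,4)])
cv2.imwrite('pics/c3.png',c[:,:,::-1]);o=get_obs();print(o['time_s'],o['tcp_pos'],o['tool_rot'],o['grip_width'],o['wrist_force'])
E
```

```text
4.6 [540.77800708 150.19031743 150.43156724] [ 3.13988618e+00 -4.77076957e-04  1.76280557e+00] 0.20176048626005244 [-0.22012485  0.21685992  0.3185092 ]
```

View pics/c3.png

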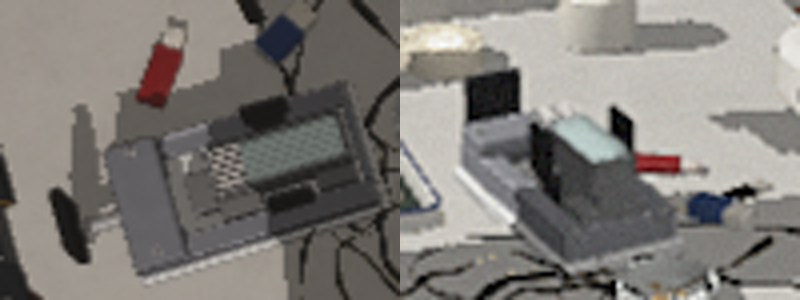

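The cassette is out at the end stop (pads at crop ~(265,113) and (292,196), shifted about 21 mm) and the plunger is back out. I'll move above it with the fingers open.

Emit:
play_rows(
  increments=[
    [[-4, 0, 0, 0, 0, 0], [-8, 0, 0, 0, 0, 0], [-12, 0, 0, 0, 0, 0], [-14.5, 0, 0, 0, 0, 0], [-15.6, 0, 0, 0, 0, 0], [-15.6, 0, 2, 0, 0, 0], [-15.6, 0, 4, 0, 0, 0], [-15.6, 0, 6, 0, 0, 0], [-15.6, 0, 6, 0, 0, 0], [-15.6, 0, 6, 0, 0, 0]],
  ],
  hand=1,
)

```text
time_s: 5.43
tcp_pos: [568.8, -2.5, 88.0]
tool_rot: [-3.137, -0.0, 1.763]
wrist_force: [0.6, 0.0, -0.6]
grip_width: 63.9
finger_force: 0.0
```

```bash
python3 - <<'E'
from h import *
a=snap('top');b=snap('side');t=a['img'];s=b['img']
f=lambda i,x,y,w,h,k:cv2.resize(i[y:y+h,x:x+w],None,fx=k,fy=k,interpolation=cv2.INTER_CUBIC)
c=np.hstack([f(t,205,180,100,100,4),f(s,260,180,100,100,4)])
cv2.imwrite('pics/c4.png',c[:,:,::-1]);o=get_obs();print(o['time_s'],o['tcp_pos'],o['tool_rot'],o['grip_width'],o['wrist_force'])
E
```

```text
5.5333 [570.52949036  -2.65016244  90.01050269] [-3.14158205e+00  5.20717618e-05  1.76326138e+00] 71.80231757152603 [0.98812548 0.07615755 0.52593307]
```

View pics/c4.png

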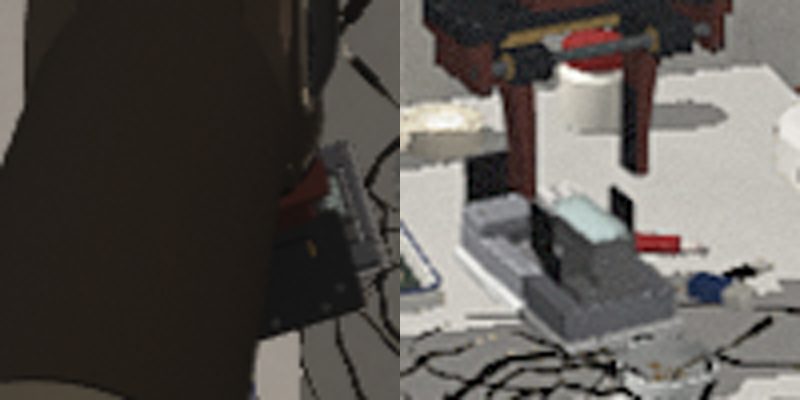

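Side crop: fingertips at ~(525,195) and (637,172) straddle the pad tops at (541,205) and (621,190), so they are centred. I'll descend.

Emit:
play_rows(
  increments=[
    [[0, 0, 0, 0, 0, 0], [0, 0, 0, 0, 0, 0], [0, 0, 0.8, 0, 0, 0], [0, 0, 1.6, 0, 0, 0], [0, 0, 2.4, 0, 0, 0], [0, 0, 3.2, 0, 0, 0], [0, 0, 4.0, 0, 0, 0], [0, 0, 4.6, 0, 0, 0], [0, 0, 4.6, 0, 0, 0], [0, 0, 4.6, 0, 0, 0]],
  ],
)

```text
time_s: 6.37
tcp_pos: [570.0, -3.1, 43.1]
tool_rot: [-3.141, 0.0, 1.763]
wrist_force: [-0.6, -0.1, -0.5]
grip_width: 88.0
finger_force: 0.0
```

Emit:
play_rows(
  increments=[
    [[0, 0, 0, 0, 0, 0], [0, 0, 0, 0, 0, 0], [0, 0, 0, 0, 0, 0], [0, 0, 0, 0, 0, 0], [0, 0, 0, 0, 0, 0], [0, 0, 0, 0, 0, 0], [0, 0, 0, 0, 0, 0], [0, 0, 0, 0, 0, 0], [0, 0, 0, 0, 0, 0]],
  ],
  hand=-1,
  squeeze=25,
)

```text
time_s: 7.12
tcp_pos: [571.1, -2.8, 44.4]
tool_rot: [3.14, -0.0, 1.763]
wrist_force: [0.5, 0.3, 6.0]
grip_width: 42.2
finger_force: 25.0
```

Emit:
play_rows(
  increments=[
    [[0, 0, 0, 0, 0, 0], [0, 0, -0.2, 0, 0, 0], [0, 0, -0.5, 0, 0, 0], [0, 0, -0.8, 0, 0, 0], [0, 0, -1.0, 0, 0, 0], [0, 0, -1.0, 0, 0, 0]],
  ],
)

```text
time_s: 7.62
tcp_pos: [570.3, -3.0, 54.0]
tool_rot: [3.142, 0.0, 1.763]
wrist_force: [1.0, -0.0, -1.6]
grip_width: 41.6
finger_force: 25.0
```

Emit:
play_rows(
  increments=[
    [[0, 0, -1, 0, 0, 0], [0, 0, -2, 0, 0, 0], [0, 0, -3.2, 0, 0, 0], [0, 0, -4.5, 0, 0, 0], [0, 0, -6, 0, 0, 0], [0, 0, -7.3, 0, 0, 0], [0, 0, -8.3, 0, 0, 0], [0, 0, -9, 0, 0, 0], [0, 0, -9, 0, 0, 0], [0, 0, -9, 0, 0, 0]],
  ],
)

```text
time_s: 8.45
tcp_pos: [570.2, -2.9, 143.9]
tool_rot: [3.141, -0.0, 1.763]
wrist_force: [-0.8, -0.1, -1.9]
grip_width: 42.1
finger_force: 25.0
```

```bash
python3 - <<'E'
from h import *
b=snap('side');s=b['img']
c=cv2.resize(s[110:310,230:400],None,fx=3,fy=3,interpolation=cv2.INTER_CUBIC)
cv2.imwrite('pics/c5.png',c[:,:,::-1]);o=get_obs();print(o['time_s'],o['tcp_pos'],o['tool_rot'],o['grip_width'],o['wrist_force'],abs(o['qd']).max())
E
```

```text
8.5 [569.87104899  -2.900503   143.31948331] [-3.14087059e+00 -2.15080631e-04  1.76297813e+00] 41.93715563537271 [-0.64560738  0.11896438 -2.3808183 ] 0.012669664943198093
```

View pics/c5.png

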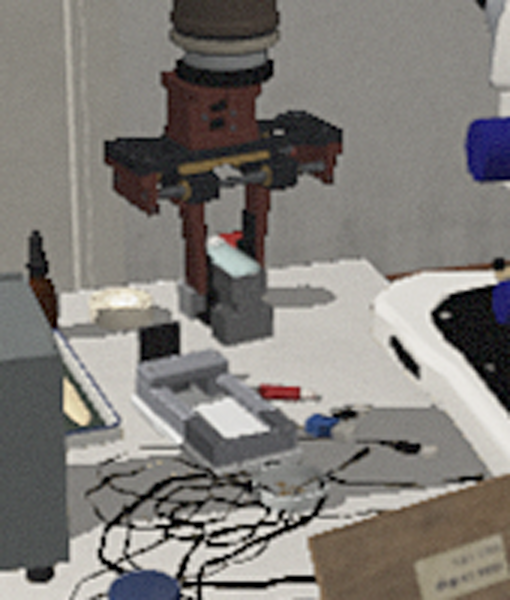

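The cassette hangs in the fingers (crop ~(235,290)) above the empty dock (215,415). A quick check that it is level.

```bash
python3 - <<'E'
from h import *
b=snap('side')
c,s=np.cos(-1.379),np.sin(-1.379)
for q in [(42,-22,110),(42,22,110),(-42,-22,110),(42,-15,172),(42,15,172),(-42,-15,172),(-42,15,172)]:
    u,v=proj(b,[570+c*q[0]-s*q[1],-3+s*q[0]+c*q[1],q[2]]);print(q,round(3*(u-230)),round(3*(v-110)))
o=get_obs();print(o['tcp_pos'],o['ft_torque'])
E
```

```text
(42, -22, 110) 223 346
(42, 22, 110) 272 335
(-42, -22, 110) 175 309
(42, -15, 172) 231 271
(42, 15, 172) 265 264
(-42, -15, 172) 182 236
(-42, 15, 172) 215 230
[569.78061326  -2.90143181 143.04123525] [-0.05617728  0.04258797 -0.00341828]
```

```bash
python3 -c "
from station import *
print(sign_off())"
```

```text
the job is handed in; nothing more can be done
None
```

The job is handed in: the plunger was pushed to its stop and sprang back, and the cassette, pinched at both catches, hangs level and still about 10 cm above where it sat in the dock; I moved nothing else that I know of, but did not compare every bystander's position at the end.

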